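# Set the amber reference standard in the photometer and hold its carrier pressed home

### The arm

A 6-joint arm with a two-finger parallel gripper is mounted at the origin on a cart in front of the work surface, level with it; the furniture and walls round the work are solid. World frame = base frame: x ahead of the robot, y to its left, z up, the work surface at z = 0. Lengths are in m, angles in rad, forces in N, time in s.
With the tool pointing down it reaches from about 0.375 to 0.975 m from the base axis. Payload 3.8 kg.
Tool frame: the origin (TCP) lies midway between the tips of the shut fingers; the grasp point (between the pads) lies 19 mm behind it; z points along the fingers, y is the line along which they close (so a half turn about z gives the same grasp; the last joint's range is limited). The gripper opens to 85 mm and grips with 20 to 120 N. Pads are 22 mm wide; open, the fingers measure 114 mm over their backs; the gripper's body (76 mm by 85 mm) begins 54 mm behind the grasp point. The pads swing forward as they close: fully open they stand 13 mm farther back than shut.
Start: joints at [-1.169, 0.264, 1.604, -0, 1.274, -0.037], TCP at [0.287, -0.611, 0.207] pointing down, gripper open.
Joint ranges: [-2.63, 2.63], [-0.94, 2.18], [0.31, 2.57], [-1.31, 4.45], [0, 2.66], [-2.55, 2.55]. Speed limits (rad/s): [2.57, 2.57, 3.14, 3.14, 3.14, 3.14].

### API

Orientations are given as a rotation vector (axis times angle).
In Python, from workcell import status, read_camera, workorder, masks_of gives the robot as it stands.
- The arm moves only by the tool drive_tool, never from a script. Its argument "rows" is a list of rows, each a list of 7 numbers: the turn, a rotation vector about the tool's x, y, z in degrees, then the shift along the tool's x, y, z in m, then the opening, from 0 (shut) to 1 (fully open). In form: [[ax, ay, az, tx, ty, tz, claw], ...]. A call has 1 to 8 rows; each row shifts and turns the commanded pose from where the row before left it, along the tool's axes as they then stand; what a row does not reach is not made up. A row lasts 1/12 s, in which the tool goes at most 41.7 mm and 7.16 degrees, less where a joint would pass 70% of its speed; a pose out of reach is approached as far as the arm can. A call is refused whole if a number of a shift passes 0.0417 or a number of a turn 7.16, either way. A call with a gripper value outside its range is refused whole. The fingers move at their own pace and stop on an object; "force" is the grip in N (left out, the last holds). Time passes only in rows, so rows that do not move let the fingers close. It gives the time, the measured TCP pose, the force, the opening and the grip force at its end, in the units of the state.
- status.read_state(): the state, without advancing time (a new reading comes with each control period).
- read_camera(name): name is "side" or "top"; returns a dict with "color" (480x640x3 uint8, red, green, blue), "intrinsics" (3x3 intrinsics, pixels), "D" ([k1, k2, p1, p2, k3] as OpenCV has them; the pictures are not rectified), "world_from_camera" (4x4, takes a point from camera to world coordinates). Camera axes: x right, y up, looking along -z (the intrinsics and any distortion apply to the point x, -y, -z); pixel columns grow to the right and rows downward; lengths in m; the calibration is good to about 2 mm. A picture is of the moment at which its call begins. There is no depth.
- workorder.finish_job(): hands the job in; it is judged then, once.
Trained networks look in a picture, given as the dict that the camera call returned (one of the last four; its "shot" number tells which), for a name from the list of things; names that differ only in an ending like _2 or _b are one class to them, and where a whole thing is asked for, a point or a joint stands for the part that bears it (a point fixed in the world has none). Each returns a list of dicts, best first, with "score" (0 to 1); they miss things now and then, are a little off and sometimes report something else, mostly with a low value. They report only what shows in the picture. A call takes as long as a camera call. They do not tell look-alikes from the thing itself.
- masks_of(picture, name): "mask" (480x640 bool, what is visible of it) and "bbox" ([left, top, right, bottom] in pixels, round what is visible of it).
The state is a dict: "time": time; "q": joint angles; "joint_vel": joint speeds; "joint_torque": joint torques, N m; "tool_pos": TCP position; "tcp_rot": TCP orientation; "wrist_force": force on the tool from outside, world axes, zero at the start; "torque": the same for the moment, N m; "width": opening from 0.0 (shut) to 1.0 (fully open); "grip_force": force on a finger pad.
Only numpy, scipy, OpenCV 4.12 (cv2) and the standard library are available. Lean on these libraries where they do the work, as an engineer would, in place of code of your own. Each camera call takes 0.05 s, during which the arm holds its last target. There are 200 camera calls.

### The job

Check the photometer with its amber reference standard: take the spring tongs from their stand and, with the tongs only (the gripper's fingers must never touch the glass), set the amber standard upright in the pocket on top of the knurled collar while the collar is still up, leave the green and blue standards in their block, and put the tongs back upright in their stand. Then grip the knurled collar, turn it until the keyways hidden inside it drop over the pins of the neck, press it fully home against its spring with the standard still in it, and finish while still holding it pressed down, since the reading runs only as long as it is held. Do not push away or knock over the beaker or the conical flask.

Things in the scene. Friction and masses are not known exactly. Their poses are not given: they have to be found in the camera images.
- photometer: White bench photometer, fixed: a box 160 mm (x) by 120 mm (y), 48 mm high, dark display panel at its front (-x). Origin on the bench under the axis of an upright neck that rises from its top; the box reaches 85 mm in front of this axis, 75 mm behind. The neck, 31 mm thick, top 88 mm above the bench, has four 5 mm pins sticking out, a quarter turn apart, at no known angle; they do not turn.
- collar: Loose dark grey knurled carrier collar over the neck, hiding its pins; 50 mm across, 50 mm high, about 0.22 kg. Origin on its axis at its lower edge, z up. It starts resting on the pins, lower edge 64 mm above the bench. Once its keyways meet the pins it sinks 6 mm (edge at 58 mm) onto a spring ring, and can be pressed 6 mm more to a hard stop (edge at 52 mm).
- collar_grip (a point): Point on the collar's axis, 38 mm above its lower edge: grip here from above, across the knurl (21 to 47 mm above the edge). Four keyways inside, a quarter turn apart and unseen, have about 0.1 rad of play each way on the pins: at the start they are 0.3 to 1.27 rad away from meeting the pins in EITHER direction, so a turn under a quarter turn, either way, finds them.
- collar_pocket (a point): Centre of the floor of the round pocket in the collar's top, 41 mm above the collar's lower edge. The pocket is 15 mm in diameter, its mouth widened to 23 mm, and 9 mm deep; the collar's top is 9 mm above this point.
- ejector (a joint): Black spring ring round the neck under the collar; the value is how far it is pushed down (m): 0 when free, 0.006 with the collar fully home. It pushes up with 4.5 N when free, 9 N at 0.006.
- standards_block: Black block with bright edging, 130 mm (x) by 42 mm (y), 20 mm high, fixed, with three round recesses in a row along x, 42 mm apart, the middle one at its centre, each 14.5 mm in diameter and 8 mm deep. Origin at the centre of its underside. The three glass standards stand in the recesses in any order.
- standard_amber: Amber (orange) glass reference standard: upright rod 12 mm in diameter, 28 mm long, 15 g. Origin at the centre of its lower end, z along the rod. It starts in one of the recesses, lower end 12 mm above the bench, top 20 mm above the block.
- standard_green: Green glass standard of the same size and origin; stays in its recess.
- standard_blue: Blue glass standard of the same size and origin; stays in its recess.
- tongs: Loose steel spring tongs, 60 g, upright in their stand, tips down. From a bridge at the top (109 mm above the tips) hang two straight legs, 12 mm wide (x), 3.5 mm thick, which spring apart along y. Origin midway between the tips at tip level, z up. Squeezed to W mm outside the blue finger plates, the tips are 11 + 2.5 x (W - 27) mm apart inside (W free 35, on a standard about 27).
- tongs_grip (a point): Middle of the tongs between the two blue finger plates, 62 mm above the tips: grip here from above, fingers closing along the tongs' y on the plates (which reach 16 mm up and down from here; the bridge ends 47 mm above). The springs press on each finger with 4 N at 35 mm width, 7 N at 32 mm, 11 N at 27.4 mm: enough to carry the tongs half open at 32 mm.
- tongs_stand: Dark grey block 46 mm (x) by 72 mm (y), 38 mm high, on a foot 60 x 86 mm, fixed, with a slot from above 14.6 mm (x) by 44 mm (y), its floor 4 mm above the bench. Origin at the centre of its underside. The tongs stand in the slot, y along the stand's y, tips on the slot's floor.
- beaker: Clear glass beaker, 75 mm in diameter, 92 mm high, on the bench; leave it where it is. Origin at the centre of its underside.
- erlenmeyer: Conical glass flask with a cork, 60 mm in diameter, 108 mm high, at the back; leave it where it is. Origin at the centre of its underside.
Things that resemble listed ones, but are neither listed nor needed, are in the scene too. Leave any red look-alike of the collar alone.

How it is judged:
On the way, in this order (a step that is already met when the one before it is completed fails the run):
1. the amber standard is lifted out of its block between the tips of the tongs (z of standard_amber in the frame of standards_block above 0.03 m and contact force between tongs and standard_amber above 0.3 N), for 0.2 s.
2. the amber standard stands in the pocket of the raised collar and the tongs have let go of it (horizontal distance between standard_amber and collar below 0.004 m and z of standard_amber in the frame of collar between 0.038 and 0.0435 m and angle between standard_amber's own z axis and vertical below 0.15 rad and contact force between tongs and standard_amber below 0.05 N and z of collar in the frame of photometer above 0.061 m), for 0.2 s.
3. the tongs stand upright in their stand again and the fingers have let go of them (horizontal distance between tongs and tongs_stand below 0.007 m and z of tongs in the frame of tongs_stand below 0.008 m and angle between tongs's own z axis and vertical below 0.15 rad and contact force between the fingers and tongs below 0.1 N), for 0.2 s.
At the end, for the whole second after the job is handed in: collar upright, held by the fingers within 1.5 mm of its stop, spring ring down more than 5 mm; amber standard on the floor of its pocket to 2.5 mm, within 4 mm of its axis, tilt under 0.15 rad; tongs upright in their stand, let go; green and blue standards in their recesses (all of step 3 and value of joint ejector above 0.005 m and z of collar in the frame of photometer below 0.0535 m and horizontal distance between collar and photometer below 0.004 m and angle between collar's own z axis and vertical below 0.08 rad and contact force between the fingers and collar above 3 N and horizontal distance between standard_amber and collar below 0.004 m and z of standard_amber in the frame of collar between 0.038 and 0.0435 m and angle between standard_amber's own z axis and vertical below 0.15 rad and z of each of standard_green, standard_blue in the frame of standards_block below 0.016 m); the arm keeps its last pose, push and grip.
It fails at once if the gripper's fingers touch one of the glass standards (contact force between the fingers and standard_amber above 0.2 N or contact force between the fingers and standard_green above 0.2 N or contact force between the fingers and standard_blue above 0.2 N).
It fails at once if the green or blue standard is moved from its recess by more than 15 mm (distance of any of standard_green, standard_blue from where it was at the start of the episode above 0.015 m).
It fails at once if the beaker or the flask is pushed by more than 30 mm or knocked over (distance of any of beaker, erlenmeyer from where it was at the start of the episode above 0.03 m or angle between any of beaker, erlenmeyer's own z axis and vertical above 0.5 rad).
It also fails if it takes over 54 s, if anything falls off the work surface, if the arm or the gripper's body presses on something with over 40 N, if the wrist force passes 120 N, or if a joint passes its speed limit or range.

## Working session

There is one attempt and no reset: what is moved stays moved. The work goes in short steps, Python scripts to look and compute and a tool call to move; the robot and the scene stay as the last step left them, time stands still between calls to the robot, and variables do not carry over. Pictures are saved under pics/ and viewed, at most 10 in all, crops included, and the job is handed in when it is done.

Besides the shell and the picture viewer there is one more tool, called as name([rows], argument=value, ...), one row to a line, values as JSON. drive_tool: Moves the arm, as the interface text tells. Its arguments: {"type":"object","properties":{"rows":{"type":"array"},"force":{"type":"number"}},"required":["rows"]}

```bash
mkdir -p pics; ls; cat > h.py <<'E'
import numpy as np, cv2
from workcell import status, read_camera, workorder, masks_of
def ray(c,px):
    K=np.array(c["intrinsics"],float);D=np.array(c["D"],float);T=np.array(c["world_from_camera"])
    n=cv2.undistortPoints(np.array(px,float).reshape(-1,1,2),K,D).reshape(-1,2)
    d=np.c_[n[:,0],-n[:,1],-np.ones(len(n))]@T[:3,:3].T
    return T[:3,3],d
def atz(c,px,z):
    o,d=ray(c,px); return o+d*((z-o[2])/d[:,2])[:,None]
def proj(c,P):
    K=np.array(c["intrinsics"],float);D=np.array(c["D"],float);T=np.array(c["world_from_camera"])
    p=(np.atleast_2d(P)-T[:3,3])@T[:3,:3]
    return cv2.projectPoints((p*[1,-1,-1]).reshape(-1,1,3),np.zeros(3),np.zeros(3),K,D)[0].reshape(-1,2)
def save(n,im): cv2.imwrite("pics/"+n,im[:,:,::-1])
E
python3 - <<'E'
from h import *
for n in("top","side"):
    c=read_camera(n); save(n+"0.png",c["color"]); print(n,np.round(c["world_from_camera"],3).tolist(),np.round(c["intrinsics"],1).tolist())
    for k in("photometer","collar","standards_block","standard_amber","standard_green","standard_blue","tongs","tongs_stand","beaker","erlenmeyer"):
        for m in masks_of(c,k)[:3]:
            ys,xs=np.nonzero(m["mask"]); print(k,round(m["score"],2),m["bbox"],len(xs),xs.mean().round(1) if len(xs) else 0,ys.mean().round(1) if len(xs) else 0)
E
```

```text
pics
top [[-0.036, 0.974, -0.225, 0.368], [-0.999, -0.035, 0.01, 0.021], [0.002, 0.226, 0.974, 0.998], [0.0, 0.0, 0.0, 1.0]] [[446.6, 0.0, 322.5], [0.0, 446.6, 234.4], [0.0, 0.0, 1.0]]
photometer 0.76 [321.8, 220.6, 378.7, 296.4] 3449 349.7 259.0
collar 0.86 [279.6, 244.8, 310.5, 271.7] 463 292.8 259.0
collar 0.56 [339.2, 233.1, 365.0, 265.8] 570 351.8 249.9
collar 0.42 [322.4, 217.4, 377.8, 299.6] 3527 349.6 259.1
standards_block 0.86 [193.9, 280.6, 230.2, 344.5] 1178 211.6 310.6
standards_block 0.66 [431.8, 283.2, 456.0, 290.3] 131 445.8 287.2
standard_amber 0.45 [215.7, 287.9, 221.9, 294.6] 36 215.8 290.9
tongs 0.66 [428.9, 283.0, 458.7, 294.4] 174 445.2 287.3
tongs_stand 0.65 [419.6, 275.7, 458.8, 307.0] 867 437.5 291.5
beaker 0.65 [194.2, 191.3, 234.7, 233.0] 1196 215.9 211.4
beaker 0.44 [194.8, 280.6, 232.4, 344.6] 1199 211.3 310.7
erlenmeyer 0.68 [340.2, 235.9, 362.3, 265.0] 519 352.3 249.9
erlenmeyer 0.58 [375.6, 144.2, 403.4, 180.7] 619 389.9 161.9
side [[-0.828, 0.362, -0.428, 0.143], [-0.56, -0.505, 0.657, 0.7], [0.022, 0.784, 0.621, 0.727], [0.0, 0.0, 0.0, 1.0]] [[527.0, 0.0, 316.4], [0.0, 527.0, 245.4], [0.0, 0.0, 1.0]]
photometer 0.66 [305.8, 228.7, 398.4, 298.6] 3562 353.0 263.6
collar 0.84 [303.2, 281.1, 334.3, 315.9] 831 318.3 294.4
collar 0.39 [422.6, 194.9, 433.6, 229.7] 274 429.7 210.7
standards_block 0.6 [274.0, 357.8, 341.1, 425.9] 1803 309.0 393.3
standard_amber 0.55 [288.9, 356.8, 295.6, 372.5] 86 292.9 365.8
standard_green 0.7 [290.8, 360.0, 295.4, 372.9] 59 292.9 365.5
standard_blue 0.62 [306.2, 375.3, 311.7, 392.0] 90 308.0 381.9
standard_blue 0.41 [322.4, 392.8, 330.1, 403.8] 84 323.9 399.7
tongs 0.83 [423.8, 195.4, 434.2, 227.9] 237 429.9 210.3
tongs_stand 0.85 [407.8, 218.2, 443.6, 251.1] 738 425.8 233.2
beaker 0.65 [194.1, 281.5, 239.7, 342.4] 2233 217.2 311.7
beaker 0.42 [340.0, 218.2, 365.5, 248.8] 731 352.4 234.5
erlenmeyer 0.91 [283.0, 169.1, 306.3, 216.1] 723 295.0 197.4
```

```bash
python3 - <<'E'
from h import *
import cv2
a=cv2.imread("pics/top0.png");b=cv2.imread("pics/side0.png")
cv2.imwrite("pics/topc.png",cv2.resize(a[130:360,170:480],None,fx=2.5,fy=2.5,interpolation=cv2.INTER_CUBIC))
cv2.imwrite("pics/sidec.png",cv2.resize(b[160:440,180:460],None,fx=2.1,fy=2.1,interpolation=cv2.INTER_CUBIC))
E
```

```text
(no output)
```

View pics/topc.png

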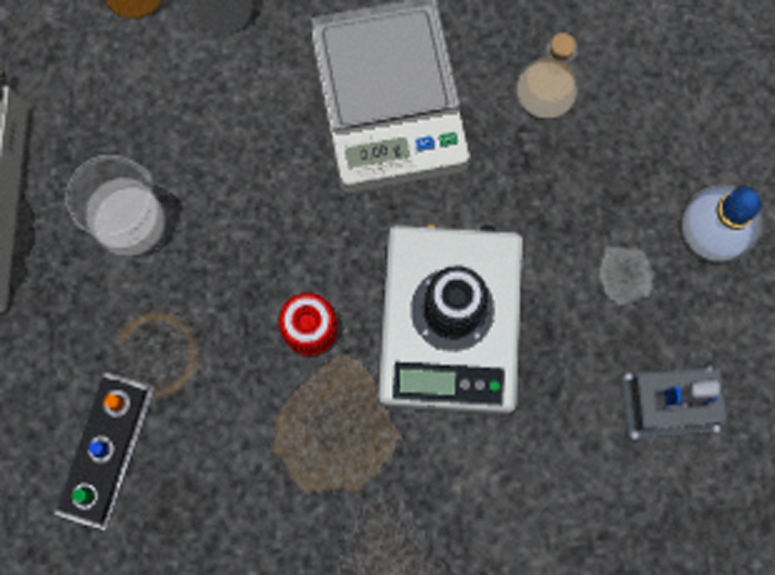

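View pics/sidec.png

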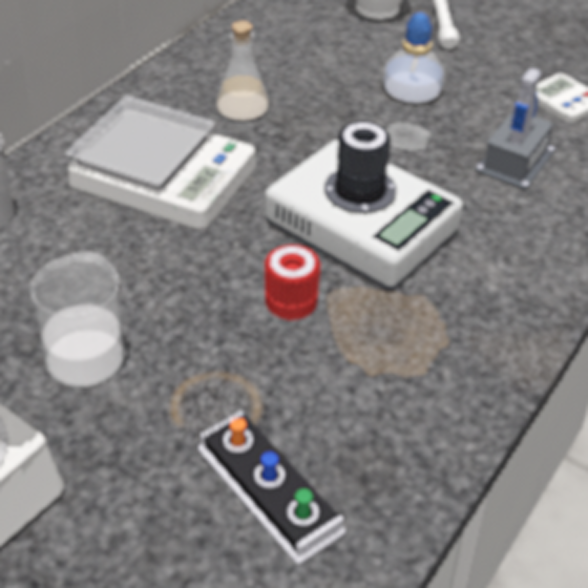

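The top view shows amber at full-image pixel (216,291), blue at (210,309) and green at (203,328). The collar ring is at (353,249) and the stand at (440,291). The side view agrees, with the red decoy left of the photometer. Next I fit known-size silhouettes in both cameras.

```bash
cat > fit.py <<'E'
from h import *
from scipy.optimize import minimize
def circ(x,y,z,r): 
    t=np.linspace(0,2*np.pi,48,endpoint=False); return np.c_[x+r*np.cos(t),y+r*np.sin(t),0*t+z]
def box(x,y,yaw,a,b,z0,z1):
    c,s=np.cos(yaw),np.sin(yaw)
    return np.array([[x+c*u*a/2-s*v*b/2,y+s*u*a/2+c*v*b/2,z] for z in(z0,z1) for u in(-1,1) for v in(-1,1)])
def rend(c,P,S=4):
    h=cv2.convexHull(proj(c,P).astype(np.float32)).reshape(-1,2)
    im=np.zeros((480*S,640*S),np.uint8); cv2.fillConvexPoly(im,np.round((h+.5)*S*16-8).astype(np.int32),255,shift=4)
    return cv2.resize(im,(640,480),interpolation=cv2.INTER_AREA)/255.
def fit(cs,ms,shapes,p0,step):
    def f(p):
        e=0
        for c,m in zip(cs,ms):
            r=np.maximum.reduce([rend(c,P) for P in shapes(p)])
            e+=1-np.minimum(r,m).sum()/np.maximum(r,m).sum()
        return e
    p0=np.array(p0,float); sim=np.vstack([p0]+[p0+np.eye(len(p0))[i]*step[i] for i in range(len(p0))])
    r=minimize(f,p0,method="Nelder-Mead",options=dict(initial_simplex=sim,xatol=1e-4,fatol=1e-4,maxiter=150))
    return r.x,r.fun/len(cs)
E
cat > m1.py <<'E'
from fit import *
cs=[read_camera("top"),read_camera("side")]
import pickle; pickle.dump(cs,open("cs.pkl","wb"))
HSV=[cv2.cvtColor(c["color"],cv2.COLOR_RGB2HSV) for c in cs]
def comp(m,near):
    n,l,s,ce=cv2.connectedComponentsWithStats(m.astype(np.uint8)); i=1+np.argmin([np.hypot(*(ce[k]-near))-0*s[k,4] if s[k,4]>8 else 1e9 for k in range(1,n)]); return l==i
def rep(name,ms,sh,p0,st):
    for i in(0,1):
        r=fit([cs[i]],[ms[i]],sh,p0,st); print(name,"top side".split()[i],np.round(r[0],4),round(r[1],3),int(ms[i].sum()))
for name,(lo,hi),pt,ps in(("amber",(5,20),(216,291),(293,365)),("blue",(105,130),(210,309),(308,382)),("green",(50,85),(203,328),(324,399))):
    ms=[comp((H[...,0]>=lo)&(H[...,0]<=hi)&(H[...,1]>140)&(H[...,2]>60),p) for H,p in zip(HSV,(pt,ps))]
    p0=atz(cs[0],[pt],.04)[0,:2]
    rep(name,[m*1. for m in ms],lambda p:[np.r_[circ(*p,.02,.006),circ(*p,.04,.006)]],p0,[.004]*2)
# collar white ring, filled
ms=[]
for H,p in zip(HSV,((353,249),(353,226))):
    m=comp((H[...,1]<60)&(H[...,2]>150)&(np.hypot(*(np.indices((480,640))[::-1]-np.array(p)[:,None,None]))<16),p).astype(np.uint8)
    k,_=cv2.findContours(m,cv2.RETR_EXTERNAL,cv2.CHAIN_APPROX_NONE); cv2.drawContours(m,k,-1,1,-1); ms.append(m*1.)
p0=atz(cs[0],[(353,249)],.114)[0,:2]
rep("ring",ms,lambda p:[circ(p[0],p[1],.114,p[2])],[*p0,.022],[.004,.004,.002])
M=lambda c,n,i=0:masks_of(c,n)[i]["mask"]*1.
ms=[M(c,"standards_block") for c in cs]
p0=atz(cs[0],[(211,310)],.02)[0,:2]
rep("block",ms,lambda p:[box(*p,.13,.042,0,.02)],[*p0,-.25],[.005,.005,.1])
ms=[M(c,"tongs_stand") for c in cs]
p0=atz(cs[0],[(438,292)],.02)[0,:2]
rep("stand",ms,lambda p:[box(*p,.06,.086,0,.004),box(*p,.046,.072,0,.038)],[*p0,.1],[.005,.005,.1])
ms=[M(c,"beaker") for c in cs]; p0=atz(cs[0],[(216,212)],.03)[0,:2]
rep("beaker",ms,lambda p:[np.r_[circ(*p,0,.0375),circ(*p,.092,.0375)]],p0,[.01]*2)
# tongs blue plates & bridge
for i,H in enumerate(HSV):
    for nm,m in(("blue",(H[...,0]>100)&(H[...,0]<130)&(H[...,1]>140)),):
        n,l,s,ce=cv2.connectedComponentsWithStats(m.astype(np.uint8)); print(nm,[(s[k].tolist(),ce[k].round(1).tolist()) for k in range(1,n) if s[k,4]>5])
    lo=[(425,270),(405,180)][i]; cv2.imwrite(f"pics/st{i}.png",cv2.resize(cs[i]["color"][lo[1]-5:lo[1]+75,lo[0]-10:lo[0]+50,::-1],None,fx=7,fy=7,interpolation=cv2.INTER_CUBIC))
a,b=[cv2.imread(f"pics/st{i}.png") for i in(0,1)]; cv2.imwrite("pics/st.png",np.hstack([a[:,:390],b[:,:400]])[:600])
from workcell import status
s=status.read_state(); print(s["tool_pos"],s["tcp_rot"],s["width"],s["time"])
E
python3 m1.py
```

```text
amber top [0.4752 0.2489] 0.142 39
amber side [0.476  0.2491] 0.266 72
blue top [0.4349 0.2625] 0.179 38
blue side [0.4371 0.2619] 0.212 83
green top [0.3951 0.2772] 0.39 25
green side [0.396  0.2764] 0.478 53
ring top [ 0.5429 -0.0481  0.0184] 0.042 261
ring side [ 0.5447 -0.0482  0.0211] 0.064 213
block top [ 0.4342  0.2614 -0.3211] 0.109 1207
block side [ 0.4336  0.2596 -0.25  ] 1.0 2272
stand top [ 0.4595 -0.2441  0.011 ] 0.257 809
stand side [ 0.4609 -0.245   0.086 ] 0.225 703
beaker top [0.645  0.2426] 0.119 1212
beaker side [0.6494 0.2396] 0.112 2270
blue [([337, 185, 6, 5, 21], [339.6, 187.0]), ([459, 205, 15, 14, 156], [466.4, 211.5]), ([527, 270, 105, 95, 5186], [579.9, 317.2]), ([0, 283, 36, 52, 1179], [14.3, 309.0]), ([436, 284, 7, 8, 41], [439.0, 288.0]), ([489, 290, 5, 5, 15], [490.7, 292.0]), ([496, 292, 6, 5, 19], [498.4, 294.1]), ([205, 307, 8, 6, 39], [208.7, 309.0])]
blue [([374, 168, 10, 12, 99], [378.9, 173.9]), ([499, 171, 4, 13, 34], [500.2, 177.2]), ([500, 191, 4, 7, 14], [501.7, 194.7]), ([424, 210, 7, 12, 46], [426.9, 215.3]), ([304, 375, 9, 13, 83], [307.9, 380.5])]
[ 0.28675413 -0.61103796  0.20750297] [ 3.06626352e+00  6.83755320e-01 -5.82793196e-05] 0.9971172552272649 1.5
```

View pics/st.png

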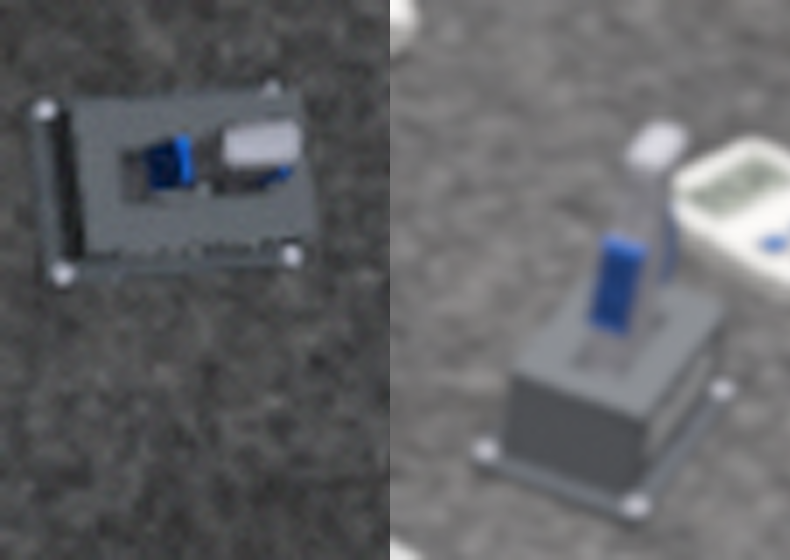

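The stand crops show the screw heads and the bridge top clearly, at crop (262,144) in the top view and (266,148) in the side view. I use these to get the tongs pose.

```bash
python3 - <<'E'
from h import *; import pickle
cs=pickle.load(open("cs.pkl","rb"))
f=lambda P,o:(np.array(P)+.5)/7-.5+np.array(o)
T=f([(45,110),(273,90),(292,256),(63,273)],(415,265)); S=f([(95,450),(245,505),(332,388)],(395,175))
t=atz(cs[0],T,.005); s=atz(cs[1],S,.005)
print(t.round(4),t.mean(0)); print(s.round(4),((s[0]+s[2])/2).round(4),((s[0]+s[2])/2))
for a,b in((0,1),(3,2)): d=t[a]-t[b]; print("yaw y-edge",np.arctan2(-d[0],d[1]))
for a,b in((1,2),(0,3)): d=t[a]-t[b]; print("yaw x-edge",np.arctan2(d[1],d[0]))
for i in range(3):
  d=s[i]-s[(i+1)%3]; print("side",np.arctan2(d[1],d[0]),np.hypot(*d[:2]))
print("bridge",atz(cs[0],f([(262,144)],(415,265)),.113).round(4),atz(cs[1],f([(266,148)],(395,175)),.113).round(4))
print("bridge ends y top",atz(cs[0],f([(224,147),(301,140)],(415,265)),.113).round(4))
E
```

```text
[[ 0.4841 -0.2063  0.005 ]
 [ 0.4875 -0.2809  0.005 ]
 [ 0.4343 -0.2819  0.005 ]
 [ 0.432  -0.2079  0.005 ]] [ 0.45948168 -0.24423235  0.005     ]
[[ 0.4854 -0.2053  0.005 ]
 [ 0.4334 -0.2074  0.005 ]
 [ 0.4359 -0.2823  0.005 ]] [ 0.4607 -0.2438  0.005 ] [ 0.46065956 -0.24381418  0.005     ]
yaw y-edge 0.04652917749505995
yaw y-edge 0.030109868640818042
yaw x-edge 0.01876687037508236
yaw x-edge 0.02945027714070563
side 0.041671580879824574 0.05202386184075994
side 1.6041729295366192 0.07494225145489197
side -2.1415299756368427 0.09158331283844055
bridge [[ 0.4592 -0.2433  0.113 ]] [[ 0.4592 -0.2398  0.113 ]]
bridge ends y top [[ 0.4588 -0.2323  0.113 ]
 [ 0.4598 -0.2548  0.113 ]]
```

```bash
cat > go.py <<'E'
import sys
from h import *
from scipy.spatial.transform import Rotation as Ro
s=status.read_state(); R=Ro.from_rotvec(s["tcp_rot"]); t=np.array([float(v) for v in sys.argv[1:4]]); yaw=float(sys.argv[4])
G=Ro.from_euler("z",yaw)*Ro.from_euler("x",np.pi)
print("tool shift mm",(R.inv().apply(t-s["tool_pos"])*1e3).round(1),"turn deg",np.degrees((R.inv()*G).as_rotvec()).round(2),"pos",np.round(s["tool_pos"],4),"t",s["time"],"w",s["width"],"F",np.round(s["wrist_force"],1),"q6",s["q"][5])
E
echo ok
```

```text
ok
```

drive_tool([
  [0,0,5.8,0,0,0,0.65],
  [0,0,5.8,0,0,0,0.65],
  [0,0,5.8,0,0,0,0.65],
  [0,0,5.8,0,0,0,0.65],
  [0,0,0,0.0186,-0.0361,0,0.65],
  [0,0,0,0.0186,-0.0361,0,0.65],
  [0,0,0,0.0186,-0.0361,0,0.65],
  [0,0,0,0.0186,-0.0361,0,0.65],
], force=25)

```text
time: 2.17
tool_pos: [0.3565, -0.4628, 0.2073]
tcp_rot: [-3.141, -0.051, -0.0]
wrist_force: [1.0, 0.1, -0.5]
width: 0.643
grip_force: 0.0
```

drive_tool([
  [0,0,0,0.0186,-0.0361,0,0.65],
  [0,0,0,0.0186,-0.0361,0,0.65],
  [0,0,0,0.0186,-0.0361,0,0.65],
  [0,0,0,0.0186,-0.0361,0,0.65],
  [0,0,0,0.0186,-0.0361,0,0.65],
  [0,0,0,0.0186,-0.0361,0,0.65],
  [0,0,0,0,0,0,0.65],
  [0,0,0,0,0,0,0.65],
])

```text
time: 2.83
tool_pos: [0.4613, -0.2421, 0.2078]
tcp_rot: [3.141, 0.06, 0.001]
wrist_force: [-0.3, -0.8, -0.5]
width: 0.647
grip_force: 0.0
```

```bash
python3 go.py 0.460 -0.2435 0.045 0.034
```

```text
tool shift mm [ -1.4   1.3 162.8] turn deg [ 0.03 -0.03  0.26] pos [ 0.4613 -0.2421  0.2078] t 2.8333 w 0.6469459929214654 F [-0.3 -0.8 -0.5] q6 1.0013710480642537
```

drive_tool([
  [0,0,0,-0.0014,0.0013,0.03,0.6],
  [0,0,0,0,0,0.035,0.6],
  [0,0,0,0,0,0.03,0.6],
  [0,0,0,0,0,0.02,0.6],
  [0,0,0,0,0,0.02,0.6],
  [0,0,0,0,0,0.015,0.6],
  [0,0,0,0,0,0.0128,0.6],
  [0,0,0,0,0,0,0.6],
])

```text
time: 3.5
tool_pos: [0.4561, -0.2455, 0.0416]
tcp_rot: [-3.139, -0.05, 0.008]
wrist_force: [-1.1, 1.1, -1.3]
width: 0.599
grip_force: 0.0
```

```bash
python3 go.py 0.460 -0.2435 0.045 0.034; python3 - <<'E'
from h import *
a=read_camera("top")["color"][255:325,400:480];b=read_camera("side")["color"][160:260,370:480]
save("g1.png",np.hstack([cv2.resize(a,(400,400),interpolation=2),cv2.resize(b,(400,364),interpolation=2).repeat(1,0) if 0 else cv2.resize(b,(400,400),interpolation=2)]))
E
```

```text
tool shift mm [ 4.  -1.9 -3.4] turn deg [-0.16  0.3  -0.11] pos [ 0.4561 -0.2455  0.0416] t 3.5 w 0.5987843744084422 F [-1.1  1.1 -1.3] q6 0.9976147113144371
```

View pics/g1.png

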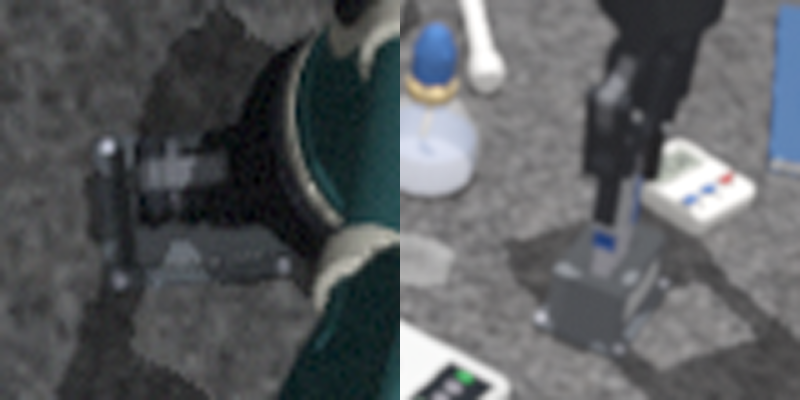

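The picture shows the fingers straddling the blue plates, with the bridge visible between them. I let the arm settle and read the pose again.

drive_tool([
  [0,0,0,0,0,0,0.6],
  [0,0,0,0,0,0,0.6],
  [0,0,0,0,0,0,0.6],
])

```text
time: 3.85
tool_pos: [0.4599, -0.2461, 0.0459]
tcp_rot: [3.14, 0.053, 0.003]
wrist_force: [0.2, 1.3, 0.2]
width: 0.599
grip_force: 0.0
```

```bash
python3 go.py 0.460 -0.2435 0.045 0.034
```

```text
tool shift mm [ 0.2 -2.6  0.9] turn deg [ 0.08 -0.11 -0.02] pos [ 0.4599 -0.2461  0.0459] t 3.85 w 0.5992502621750725 F [0.2 1.3 0.2] q6 0.998214159006198
```

drive_tool([
  [0,0,0,0,-0.002,0.0005,0.6],
  [0,0,0,0,0,0,0.5],
  [0,0,0,0,0,0,0.45],
  [0,0,0,0,0,0,0.42],
  [0,0,0,0,0,0,0.39],
  [0,0,0,0,0,0,0.37],
  [0,0,0,0,0,0,0.37],
  [0,0,0,0,0,0,0.37],
])

```text
time: 4.52
tool_pos: [0.4594, -0.2437, 0.0445]
tcp_rot: [3.14, 0.053, 0.001]
wrist_force: [-0.4, -1.7, 0.9]
width: 0.374
grip_force: 8.6
```

```bash
python3 go.py 0.460 -0.2435 0.045 0.034
```

```text
tool shift mm [ 0.6 -0.1 -0.5] turn deg [ 0.04 -0.04 -0.  ] pos [ 0.4594 -0.2437  0.0445] t 4.5167 w 0.374469207877427 F [-0.4 -1.7  0.9] q6 1.0015408327283415
```

drive_tool([
  [0,0,0,0,0,-0.005,0.37],
  [0,0,0,0,0,-0.01,0.37],
  [0,0,0,0,0,-0.015,0.37],
  [0,0,0,0,0,-0.025,0.37],
  [0,0,0,0,0,-0.03,0.37],
  [0,0,0,0,0,-0.025,0.37],
  [0,0,0,0,0,-0.01,0.37],
  [0,0,0,0,0,0,0.37],
])

```text
time: 5.18
tool_pos: [0.4612, -0.2445, 0.1681]
tcp_rot: [3.138, 0.053, 0.009]
wrist_force: [-0.3, -0.4, -0.6]
width: 0.373
grip_force: 7.2
```

drive_tool([
  [0,0,0,0.0015,-0.015,0,0.37],
  [0,0,0,0.002,-0.03,0,0.37],
  [0,0,0,0.0025,-0.038,0,0.37],
  [0,0,0,0.0025,-0.038,0,0.37],
  [0,0,0,0.0025,-0.038,0,0.37],
  [0,0,0,0.0025,-0.038,0,0.37],
  [0,0,0,0.0025,-0.038,0,0.37],
  [0,0,0,0.0025,-0.038,0,0.37],
])

```text
time: 5.85
tool_pos: [0.4664, 0.0319, 0.1621]
tcp_rot: [-3.141, -0.053, 0.005]
wrist_force: [1.6, 0.1, -0.2]
width: 0.369
grip_force: 7.2
```

drive_tool([
  [0,0,0,0.0025,-0.038,0,0.37],
  [0,0,0,0.0025,-0.038,0,0.37],
  [0,0,0,0.0025,-0.038,0,0.37],
  [0,0,0,0.0025,-0.038,0,0.37],
  [0,0,0,0.0025,-0.038,0,0.37],
  [0,0,0,0.0015,-0.02,0,0.37],
  [0,0,0,0.001,-0.008,0,0.37],
  [0,0,0,0,0,0,0.37],
])

```text
time: 6.52
tool_pos: [0.4746, 0.2497, 0.1622]
tcp_rot: [3.14, 0.058, -0.005]
wrist_force: [-1.5, 0.2, -1.4]
width: 0.374
grip_force: 7.2
```

drive_tool([
  [0,0,0,0,0,0,0.37],
  [0,0,0,0,0,0,0.37],
  [0,0,0,0,0,0,0.37],
  [0,0,0,0,0,0,0.37],
])

```text
time: 6.85
tool_pos: [0.4759, 0.2472, 0.1641]
tcp_rot: [3.141, 0.05, -0.0]
wrist_force: [0.4, -0.1, -0.4]
width: 0.372
grip_force: 7.2
```

```bash
python3 go.py 0.4754 0.2489 0.090 0.034; python3 - <<'E'
from h import *
a=read_camera("top");b=read_camera("side")
save("b1.png",np.hstack([cv2.resize(a["color"][230:350,160:280],(400,400),interpolation=2),cv2.resize(b["color"][260:440,220:400],(400,400),interpolation=2)]))
E
```

```text
tool shift mm [-0.4 -1.7 74.1] turn deg [ 0.02  0.01 -0.11] pos [0.4759 0.2472 0.1641] t 6.85 w 0.3715590433519208 F [ 0.4 -0.1 -0.4] q6 1.9715998488404405
```

View pics/b1.png

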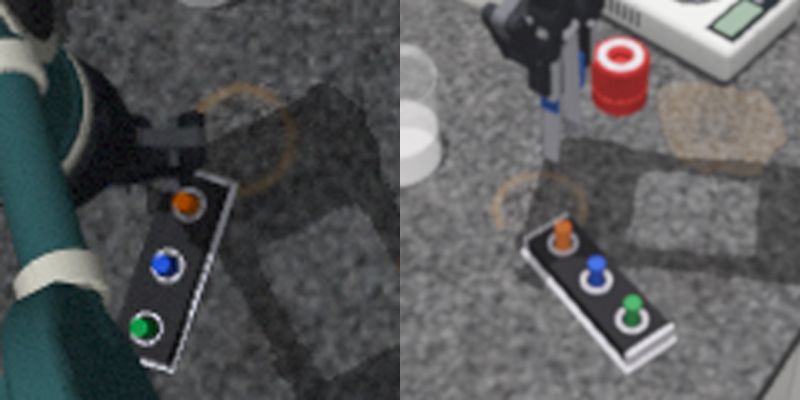

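The tongs hang vertically in the gripper, and amber stands at the photometer end of the block. I descend to just above it.

drive_tool([
  [0,0,0,-0.0002,-0.001,0.01,0.37],
  [0,0,0,0,-0.0004,0.02,0.37],
  [0,0,0,0,0,0.02,0.37],
  [0,0,0,0,0,0.015,0.37],
  [0,0,0,0,0,0.011,0.37],
  [0,0,0,0,0,0,0.37],
  [0,0,0,0,0,0,0.37],
  [0,0,0,0,0,0,0.37],
])

```text
time: 7.62
tool_pos: [0.4763, 0.2502, 0.0889]
tcp_rot: [-3.141, -0.053, -0.002]
wrist_force: [-0.2, 0.3, -0.7]
width: 0.375
grip_force: 7.2
```

```bash
python3 go.py 0.4754 0.2489 0.065 0.034; python3 - <<'E'
from h import *
a=read_camera("top");b=read_camera("side")
s=status.read_state(); p=np.array(s["tool_pos"])
for c in (a,b): print(proj(c,[[p[0],p[1],p[2]-.0405],[.4754,.2489,.04],[.4754,.2489,.02]]).round(1).tolist())
save("b2.png",np.hstack([cv2.resize(a["color"][270:310,196:236],(400,400),interpolation=2),cv2.resize(b["color"][330:390,262:322],(400,400),interpolation=2)]))
E
```

```text
tool shift mm [-1.   1.3 23.9] turn deg [-0.03 -0.07 -0.01] pos [0.4763 0.2502 0.0889] t 7.6167 w 0.37454428467064305 F [-0.2  0.3 -0.7] q6 1.9743997147074237
[[212.3, 288.7], [214.0, 289.7], [216.1, 290.7]]
[[292.2, 357.7], [293.5, 361.0], [293.5, 368.7]]
```

View pics/b2.png

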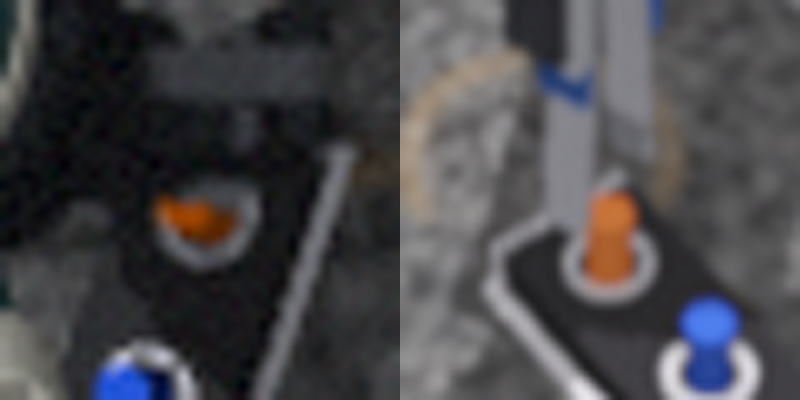

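The midpoint between the leg tips in the side view is about (292,358), which matches the predicted tip centre. The tongs are seated true at the TCP, so I descend and squeeze.

drive_tool([
  [0,0,0,-0.0007,0.001,0.004,0.37],
  [0,0,0,0,0,0.008,0.37],
  [0,0,0,0,0,0.008,0.37],
  [0,0,0,0,0,0.004,0.37],
  [0,0,0,0,0,0,0.37],
  [0,0,0,0,0,0,0.37],
  [0,0,0,0,0,0,0.37],
])

```text
time: 8.3
tool_pos: [0.4749, 0.2489, 0.0641]
tcp_rot: [3.141, 0.053, -0.0]
wrist_force: [-0.3, 0.3, -0.4]
width: 0.371
grip_force: 7.2
```

```bash
python3 go.py 0.4754 0.2489 0.065 0.034
```

```text
tool shift mm [ 0.5  0.  -0.9] turn deg [ 0.    0.01 -0.01] pos [0.4749 0.2489 0.0641] t 8.3 w 0.37134782719214937 F [-0.3  0.3 -0.4] q6 1.9731903017987513
```

drive_tool([
  [0,0,0,0,0,0,0.35],
  [0,0,0,0,0,0,0.33],
  [0,0,0,0,0,0,0.315],
  [0,0,0,0,0,0,0.3],
  [0,0,0,0,0,0,0.3],
  [0,0,0,0,0,0,0.3],
  [0,0,0,0,0,0,0.3],
  [0,0,0,0,0,0,0.3],
], force=25)

```text
time: 8.97
tool_pos: [0.4753, 0.2491, 0.0645]
tcp_rot: [-3.141, -0.053, -0.001]
wrist_force: [0.3, 0.2, 1.2]
width: 0.318
grip_force: 25.7
```

drive_tool([
  [0,0,0,0,0,-0.004,0.3],
  [0,0,0,0,0,-0.01,0.3],
  [0,0,0,0,0,-0.018,0.3],
  [0,0,0,0,0,-0.025,0.3],
  [0,0,0,0,0,-0.025,0.3],
  [0,0,0,0,0,-0.02,0.3],
  [0,0,0,0,0,-0.011,0.3],
  [0,0,0,0,0,-0.004,0.3],
])

```text
time: 9.63
tool_pos: [0.4764, 0.2495, 0.1843]
tcp_rot: [-3.139, -0.053, -0.007]
wrist_force: [0.0, -0.3, -1.4]
width: 0.321
grip_force: 25.5
```

drive_tool([
  [0,0,0,0,0,0,0.3],
  [0,0,0,0,0,0,0.3],
  [0,0,0,0,0,0,0.3],
])

```text
time: 9.88
tool_pos: [0.4738, 0.2483, 0.1794]
tcp_rot: [3.14, 0.053, -0.005]
wrist_force: [-0.2, -0.3, -0.4]
width: 0.316
grip_force: 25.5
```

```bash
python3 go.py 0.5438 -0.0482 0.18 0.034; python3 - <<'E'
from h import *
b=read_camera("side"); c=read_camera("top")
for x in(b,c):
  H=cv2.cvtColor(x["color"],cv2.COLOR_RGB2HSV); m=(H[...,0]>=5)&(H[...,0]<=20)&(H[...,1]>140)&(H[...,2]>60)
  n,l,s,ce=cv2.connectedComponentsWithStats(m.astype(np.uint8)); print([(s[k].tolist(),ce[k].round(1).tolist()) for k in range(1,n) if s[k,4]>15])
  p=np.array(status.read_state()["tool_pos"]); print(proj(x,[p-[0,0,.0405],p-[0,0,.052]]).round(1).tolist())
E
```

```text
tool shift mm [ 59.9 298.7  -0.4] turn deg [ 0.07  0.17 -0.01] pos [0.4738 0.2483 0.1794] t 9.8833 w 0.3161997191145992 F [-0.2 -0.3 -0.4] q6 1.973210411696617
[([110, 237, 34, 41, 461], [127.6, 254.5]), ([290, 311, 8, 17, 57], [295.2, 320.2])]
[[294.1, 319.6], [294.1, 324.8]]
[([203, 97, 33, 40, 765], [220.3, 118.8]), ([198, 285, 8, 5, 16], [201.4, 286.9])]
[[202.2, 285.2], [203.8, 285.8]]
```

drive_tool([
  [0,0,0,0.003,0.015,0,0.3],
  [0,0,0,0.006,0.03,0,0.3],
  [0,0,0,0.007,0.036,0,0.3],
  [0,0,0,0.007,0.036,0,0.3],
  [0,0,0,0.007,0.036,0,0.3],
  [0,0,0,0.007,0.036,0,0.3],
  [0,0,0,0.007,0.036,0,0.3],
  [0,0,0,0.007,0.036,0,0.3],
])

```text
time: 10.65
tool_pos: [0.5342, -0.0119, 0.1802]
tcp_rot: [-3.141, -0.053, 0.003]
wrist_force: [0.4, 0.9, -0.5]
width: 0.316
grip_force: 25.4
```

drive_tool([
  [0,0,0,0.005,0.026,0,0.3],
  [0,0,0,0.0025,0.0123,0,0.3],
  [0,0,0,0,0,0,0.3],
  [0,0,0,0,0,0,0.3],
  [0,0,0,0,0,0,0.3],
  [0,0,0,0,0,0,0.3],
  [0,0,0,0,0,0,0.3],
  [0,0,0,0,0,0,0.3],
])

```text
time: 11.32
tool_pos: [0.5434, -0.0471, 0.1812]
tcp_rot: [-3.141, -0.056, -0.0]
wrist_force: [-0.2, 0.0, -1.5]
width: 0.319
grip_force: 25.5
```

```bash
python3 go.py 0.5438 -0.0482 0.159 0.034; python3 - <<'E'
from fit import *
cs=[read_camera("top"),read_camera("side")]
p=np.array(status.read_state()["tool_pos"])
for x in cs:
  H=cv2.cvtColor(x["color"],cv2.COLOR_RGB2HSV); m=(H[...,0]>=5)&(H[...,0]<=20)&(H[...,1]>140)&(H[...,2]>60)
  n,l,s,ce=cv2.connectedComponentsWithStats(m.astype(np.uint8)); print([(s[k].tolist(),ce[k].round(1).tolist()) for k in range(1,n) if s[k,4]>8])
  print(proj(x,[p-[0,0,.0405],p-[0,0,.052]]).round(1).tolist(),proj(x,[[.5438,-.0482,.114]]).round(1).tolist())
a,b=cs
save("c1.png",np.hstack([cv2.resize(a["color"][220:280,320:380],(400,400),interpolation=2),cv2.resize(b["color"][190:260,318:388],(400,400),interpolation=2)]))
E
```

```text
tool shift mm [ 0.3  1.1 22.2] turn deg [-0.01 -0.    0.09] pos [ 0.5434 -0.0471  0.1812] t 11.3167 w 0.31895767776201156 F [-0.2  0.  -1.5] q6 1.402921558913929
[([203, 97, 33, 40, 764], [220.3, 118.9]), ([351, 241, 7, 8, 37], [354.2, 244.5])]
[[353.2, 244.5], [352.8, 245.7]] [[352.7, 247.1]]
[([352, 213, 5, 6, 12], [354.2, 216.5]), ([110, 237, 34, 41, 445], [127.7, 254.3])]
[[354.4, 213.3], [354.0, 218.1]] [[353.5, 224.1]]
```

View pics/c1.png

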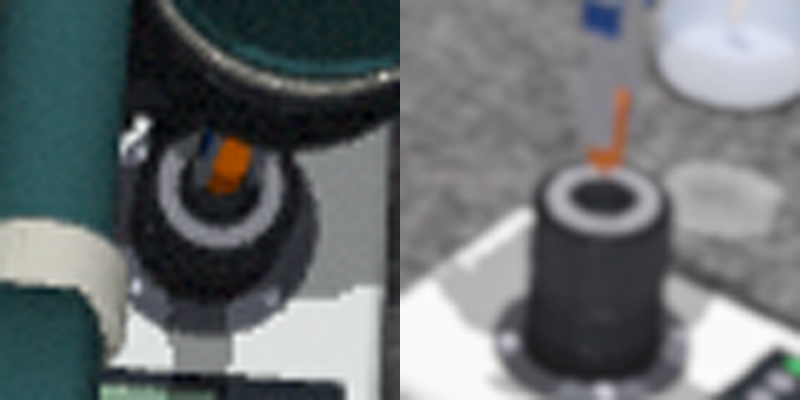

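Amber is held between the tips, directly over the pocket: its lower end is at side column 354 and the ring centre is at 353.7. I descend 23 mm.

drive_tool([
  [0,0,0,0.0003,0.0008,0.003,0.3],
  [0,0,0,0,0,0.004,0.3],
  [0,0,0,0,0,0.004,0.3],
  [0,0,0,0,0,0.004,0.3],
  [0,0,0,0,0,0.003,0.3],
  [0,0,0,0,0,0.002,0.3],
  [0,0,0,0,0,0,0.3],
  [0,0,0,0,0,0,0.3],
])

```text
time: 12.08
tool_pos: [0.5437, -0.049, 0.1609]
tcp_rot: [-3.141, -0.053, 0.001]
wrist_force: [0.1, -0.3, -1.2]
width: 0.315
grip_force: 25.5
```

drive_tool([
  [0,0,0,0,0,0.001,0.3],
  [0,0,0,0,0,0.001,0.3],
  [0,0,0,0,0,0.001,0.3],
  [0,0,0,0,0,0,0.3],
  [0,0,0,0,0,0,0.3],
])

```text
time: 12.5
tool_pos: [0.5438, -0.049, 0.1582]
tcp_rot: [3.141, 0.053, -0.0]
wrist_force: [-0.9, -1.2, -0.2]
width: 0.316
grip_force: 25.5
```

```bash
python3 go.py 0.5438 -0.0482 0.158 0.034
```

```text
tool shift mm [-0.  -0.8  0.2] turn deg [ 0.    0.   -0.01] pos [ 0.5438 -0.049   0.1582] t 12.5 w 0.3156210332315738 F [-0.9 -1.2 -0.2] q6 1.4014417290270897
```

drive_tool([
  [0,0,0,0,0,0,0.32],
  [0,0,0,0,0,0,0.335],
  [0,0,0,0,0,0,0.35],
  [0,0,0,0,0,0,0.36],
  [0,0,0,0,0,0,0.37],
  [0,0,0,0,0,0,0.37],
  [0,0,0,0,0,0,0.37],
  [0,0,0,0,0,0,0.37],
])

```text
time: 13.17
tool_pos: [0.5439, -0.049, 0.1582]
tcp_rot: [3.141, 0.053, 0.0]
wrist_force: [-0.6, -0.1, -1.0]
width: 0.371
grip_force: 7.3
```

drive_tool([
  [0,0,0,0,0,-0.002,0.37],
  [0,0,0,0,0,-0.005,0.37],
  [0,0,0,0,0,-0.008,0.37],
  [0,0,0,0,0,-0.01,0.37],
  [0,0,0,0,0,-0.008,0.37],
  [0,0,0,0,0,-0.005,0.37],
  [0,0,0,0,0,-0.002,0.37],
  [0,0,0,0,0,0,0.37],
])

```text
time: 13.83
tool_pos: [0.5446, -0.0491, 0.1994]
tcp_rot: [3.141, 0.053, 0.003]
wrist_force: [-0.9, 0.5, -0.9]
width: 0.371
grip_force: 7.3
```

```bash
python3 go.py 0.4594 -0.2437 0.165 0.034; python3 - <<'E'
from fit import *
a,b=[read_camera("top"),read_camera("side")]
save("c2.png",np.hstack([cv2.resize(a["color"][220:280,320:380],(400,400),interpolation=2),cv2.resize(b["color"][190:260,318:388],(400,400),interpolation=2)]))
E
```

```text
tool shift mm [-91.8 191.6  34.3] turn deg [ 0.02 -0.11 -0.01] pos [ 0.5446 -0.0491  0.1994] t 13.8333 w 0.37068998347018606 F [-0.9  0.5 -0.9] q6 1.4014665406410782
```

View pics/c2.png

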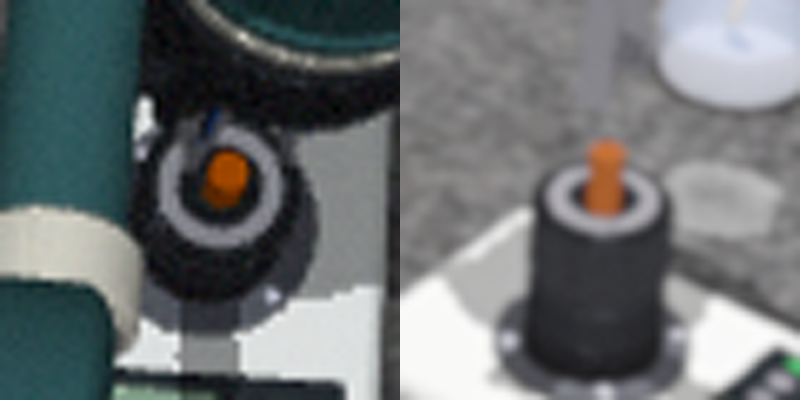

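Amber stands upright in the pocket and is released. Now I take the tongs back to the stand.

drive_tool([
  [0,0,0,-0.0057,0.012,0,0.37],
  [0,0,0,-0.0133,0.028,0,0.37],
  [0,0,0,-0.0171,0.036,0,0.37],
  [0,0,0,-0.0171,0.036,0,0.37],
  [0,0,0,-0.0171,0.036,0,0.37],
  [0,0,0,-0.0133,0.028,0,0.37],
  [0,0,0,-0.0057,0.012,0,0.37],
  [0,0,0,-0.0019,0.004,0,0.37],
])

```text
time: 14.6
tool_pos: [0.4572, -0.2465, 0.1975]
tcp_rot: [3.141, 0.048, -0.002]
wrist_force: [-0.6, 0.3, -1.5]
width: 0.372
grip_force: 7.3
```

drive_tool([
  [0,0,0,0,0,0.015,0.37],
  [0,0,0,0,0,0.03,0.37],
  [0,0,0,0,0,0.03,0.37],
  [0,0,0,0,0,0.02,0.37],
  [0,0,0,0,0,0.01,0.37],
  [0,0,0,0,0,0,0.37],
  [0,0,0,0,0,0,0.37],
  [0,0,0,0,0,0,0.37],
])

```text
time: 15.27
tool_pos: [0.4605, -0.2445, 0.0947]
tcp_rot: [3.14, 0.054, 0.003]
wrist_force: [-0.7, -0.9, -0.2]
width: 0.371
grip_force: 7.4
```

drive_tool([
  [0,0,0,0,0,0,0.37],
  [0,0,0,0,0,0,0.37],
  [0,0,0,0,0,0,0.37],
  [0,0,0,0,0,0,0.37],
])

```text
time: 15.6
tool_pos: [0.4597, -0.2443, 0.094]
tcp_rot: [3.14, 0.053, 0.002]
wrist_force: [0.2, -0.2, -1.1]
width: 0.37
grip_force: 7.4
```

```bash
python3 go.py 0.4594 -0.2437 0.045 0.034
```

```text
tool shift mm [-0.4 -0.7 49. ] turn deg [ 0.05 -0.07 -0.01] pos [ 0.4597 -0.2443  0.094 ] t 15.6 w 0.36951675795529 F [ 0.2 -0.2 -1.1] q6 1.0006664748190852
```

drive_tool([
  [0,0,0,-0.0003,-0.0006,0.005,0.37],
  [0,0,0,0,0,0.007,0.37],
  [0,0,0,0,0,0.007,0.37],
  [0,0,0,0,0,0.007,0.37],
  [0,0,0,0,0,0.007,0.37],
  [0,0,0,0,0,0.007,0.37],
  [0,0,0,0,0,0.005,0.37],
  [0,0,0,0,0,0.003,0.37],
])

```text
time: 16.27
tool_pos: [0.4584, -0.243, 0.044]
tcp_rot: [-3.14, -0.053, 0.002]
wrist_force: [0.5, 1.8, 8.3]
width: 0.371
grip_force: 5.5
```

drive_tool([
  [0,0,0,0,0,0,0.37],
  [0,0,0,0,0,0,0.37],
  [0,0,0,0,0,0,0.37],
])

```text
time: 16.52
tool_pos: [0.4591, -0.2436, 0.0454]
tcp_rot: [3.141, 0.053, 0.001]
wrist_force: [0.2, 0.2, 0.8]
width: 0.372
grip_force: 7.3
```

drive_tool([
  [0,0,0,0,0,0,0.4],
  [0,0,0,0,0,0,0.43],
  [0,0,0,0,0,0,0.5],
  [0,0,0,0,0,0,0.6],
  [0,0,0,0,0,0,0.65],
  [0,0,0,0,0,0,0.65],
  [0,0,0,0,0,-0.01,0.65],
  [0,0,0,0,0,-0.02,0.65],
])

```text
time: 17.18
tool_pos: [0.4566, -0.242, 0.0733]
tcp_rot: [-3.138, -0.053, 0.008]
wrist_force: [0.2, -0.2, 0.0]
width: 0.65
grip_force: 0.0
```

drive_tool([
  [0,0,0,0,0,-0.03,0.65],
  [0,0,0,0,0,-0.04,0.7],
  [0,0,0,0,0,-0.04,0.8],
  [0,0,0,0,0,-0.02,0.9],
  [0,0,0,0.012,-0.025,0,0.95],
  [0,0,0,0.016,-0.035,0,0.95],
  [0,0,0,0,0,0,0.95],
  [0,0,0,0,0,0,0.95],
])

```text
time: 17.85
tool_pos: [0.4854, -0.1811, 0.2061]
tcp_rot: [3.141, 0.058, 0.001]
wrist_force: [-0.2, 0.5, 0.1]
width: 0.954
grip_force: 0.0
```

```bash
python3 go.py 0.5438 -0.0482 0.205 0.034; python3 - <<'E'
from fit import *
a,b=[read_camera("top"),read_camera("side")]
save("d1.png",np.hstack([cv2.resize(a["color"][265:325,400:460],(400,400),interpolation=2),cv2.resize(b["color"][170:260,330:450],(400,300),interpolation=2)[list(range(300))+[299]*100]]))
E
```

```text
tool shift mm [  63.3 -130.7    1.1] turn deg [ 0.03 -0.05  0.18] pos [ 0.4854 -0.1811  0.2061] t 17.85 w 0.9542391430128006 F [-0.2  0.5  0.1] q6 1.1283965873896222
```

View pics/d1.png

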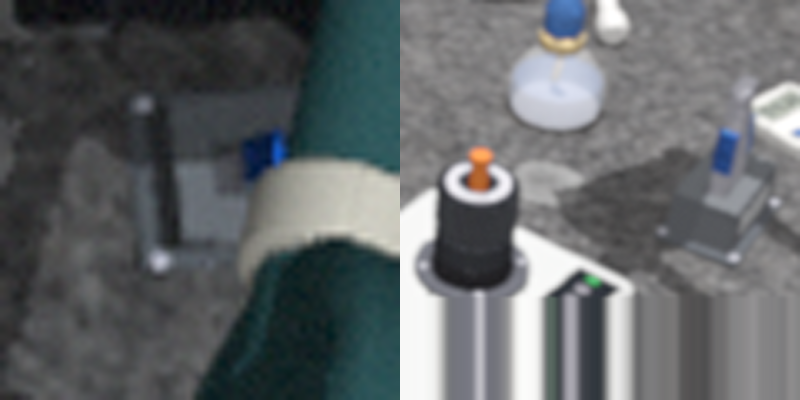

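The side view shows the tongs upright in their stand and amber still standing in the collar. I move over the collar.

drive_tool([
  [0,0,0,0.009,-0.018,0,0.95],
  [0,0,0,0.016,-0.033,0,0.95],
  [0,0,0,0.017,-0.036,0,0.95],
  [0,0,0,0.014,-0.029,0,0.95],
  [0,0,0,0.0073,-0.0147,0,0.95],
  [0,0,0,0,0,0,0.95],
  [0,0,0,0,0,0,0.95],
  [0,0,0,0,0,0,0.95],
])

```text
time: 18.62
tool_pos: [0.5432, -0.0511, 0.2049]
tcp_rot: [3.14, 0.052, -0.001]
wrist_force: [-0.1, -0.2, -0.6]
width: 0.949
grip_force: 0.0
```

drive_tool([
  [0,0,0,0,0,0,0.95],
  [0,0,0,0,0,0,0.95],
  [0,0,0,0,0,0,0.95],
  [0,0,0,0,0,0,0.95],
])

```text
time: 18.95
tool_pos: [0.5435, -0.0505, 0.2053]
tcp_rot: [3.141, 0.051, 0.0]
wrist_force: [-0.4, -0.5, 1.0]
width: 0.949
grip_force: 0.0
```

```bash
python3 go.py 0.5438 -0.0485 0.080 0.034
```

```text
tool shift mm [  0.4  -2.  125.3] turn deg [ 0.01 -0.   -0.08] pos [ 0.5435 -0.0505  0.2053] t 18.95 w 0.94918749550331 F [-0.4 -0.5  1. ] q6 1.3999440916538326
```

drive_tool([
  [0,0,0,0.0003,-0.002,0.012,0.95],
  [0,0,0,0,0,0.022,0.95],
  [0,0,0,0,0,0.025,0.95],
  [0,0,0,0,0,0.025,0.95],
  [0,0,0,0,0,0.02,0.95],
  [0,0,0,0,0,0.014,0.95],
  [0,0,0,0,0,0.007,0.95],
  [0,0,0,0,0,0,0.95],
])

```text
time: 19.62
tool_pos: [0.5417, -0.0474, 0.0774]
tcp_rot: [-3.14, -0.053, 0.008]
wrist_force: [-0.0, 0.2, -0.3]
width: 0.951
grip_force: 0.0
```

drive_tool([
  [0,0,0,0,0,0,0.85],
  [0,0,0,0,0,0,0.75],
  [0,0,0,0,0,0,0.68],
  [0,0,0,0,0,0,0.64],
], force=30)

```text
time: 19.95
tool_pos: [0.545, -0.0479, 0.0815]
tcp_rot: [3.141, 0.053, 0.004]
wrist_force: [1.0, -0.2, 0.4]
width: 0.64
grip_force: 0.0
```

drive_tool([
  [0,0,0,0,0,0,0.61],
  [0,0,0,0,0,0,0.59],
  [0,0,0,0,0,0,0.57],
  [0,0,0,0,0,0,0.55],
  [0,0,0,0,0,0,0.53],
  [0,0,0,0,0,0,0.53],
])

```text
time: 20.45
tool_pos: [0.5448, -0.0477, 0.0813]
tcp_rot: [3.141, 0.053, 0.003]
wrist_force: [-1.2, 2.1, 4.7]
width: 0.563
grip_force: 30.1
```

```bash
python3 go.py 0.5438 -0.0485 0.080 0.034
```

```text
tool shift mm [-1.   0.8  1.3] turn deg [ 0.   -0.1  -0.01] pos [ 0.5448 -0.0477  0.0813] t 20.45 w 0.5629605264394588 F [-1.2  2.1  4.7] q6 1.4037987119566915
```

drive_tool([
  [0,0,-3,0,0,0.001,0.5],
  [0,0,-5,0,0,0,0.5],
  [0,0,-5,0,0,0,0.5],
  [0,0,-4,0,0,0,0.5],
  [0,0,0,0,0,0,0.5],
], force=45)

```text
time: 20.87
tool_pos: [0.5452, -0.0471, 0.0813]
tcp_rot: [-3.098, -0.521, -0.004]
wrist_force: [-1.9, 4.3, 9.5]
width: 0.554
grip_force: 44.8
```

```bash
python3 go.py 0.5438 -0.0485 0.080 0.034
```

```text
tool shift mm [-1.8  0.8  1.3] turn deg [-0.03 -0.15 17.16] pos [ 0.5452 -0.0471  0.0813] t 20.8667 w 0.5542323068516463 F [-1.9  4.3  9.5] q6 1.1038741837119863
```

drive_tool([
  [0,0,-4,0,0,0,0.5],
  [0,0,-4,0,0,0,0.5],
  [0,0,-4,0,0,0,0.5],
  [0,0,0,0,0,0,0.5],
])

```text
time: 21.2
tool_pos: [0.544, -0.0472, 0.0793]
tcp_rot: [-3.026, -0.84, -0.001]
wrist_force: [0.0, 3.1, -0.0]
width: 0.558
grip_force: 46.3
```

drive_tool([
  [0,0,-4,0,0,0,0.5],
  [0,0,-4,0,0,0,0.5],
  [0,0,0,0,0,0,0.5],
])

```text
time: 21.45
tool_pos: [0.544, -0.0471, 0.0788]
tcp_rot: [-2.961, -1.046, -0.001]
wrist_force: [1.8, 3.3, -1.2]
width: 0.554
grip_force: 46.5
```

```bash
python3 go.py 0.5438 -0.0485 0.080 0.034
```

```text
tool shift mm [-1.   1.  -1.2] turn deg [-5.000e-02 -3.000e-02  3.697e+01] pos [ 0.544  -0.0471  0.0788] t 21.45 w 0.5542178901350947 F [ 1.8  3.3 -1.2] q6 0.7581889124670586
```

drive_tool([
  [0,0,3,0,0,0.002,0.5],
  [0,0,2,0,0,0.002,0.5],
  [0,0,0,0,0,0.001,0.5],
  [0,0,0,0,0,0,0.5],
])

```text
time: 21.78
tool_pos: [0.5446, -0.0468, 0.0748]
tcp_rot: [-3.006, -0.91, -0.002]
wrist_force: [0.5, 4.8, 3.7]
width: 0.551
grip_force: 46.9
```

```bash
python3 go.py 0.5438 -0.0485 0.069 0.034; python3 -c "
from h import *;print(status.read_state()['torque'])"
```

```text
tool shift mm [-1.6  1.   5.8] turn deg [-0.07 -0.09 31.75] pos [ 0.5446 -0.0468  0.0748] t 21.7833 w 0.551359563139082 F [0.5 4.8 3.7] q6 0.8491716876514577
[ 0.93724883 -0.04196898 -0.01257037]
```

drive_tool([
  [0,0,0,0,0,0.002,0.5],
  [0,0,0,0,0,0.002,0.5],
  [0,0,0,0,0,0.002,0.5],
  [0,0,0,0,0,0.001,0.5],
  [0,0,0,0,0,0,0.5],
  [0,0,0,0,0,0,0.5],
], force=60)

```text
time: 22.28
tool_pos: [0.5449, -0.0467, 0.0699]
tcp_rot: [-3.006, -0.91, -0.003]
wrist_force: [-4.2, 6.7, 14.4]
width: 0.552
grip_force: 61.6
```

```bash
python3 go.py 0.5438 -0.0485 0.069 0.034
```

```text
tool shift mm [-1.9  0.9  0.9] turn deg [-0.06 -0.12 31.76] pos [ 0.5449 -0.0467  0.0699] t 22.2833 w 0.5515547824466345 F [-4.2  6.7 14.4] q6 0.8490252820253554
```

drive_tool([
  [0,0,0,0,0,0.001,0.5],
  [0,0,0,0,0,0.001,0.5],
  [0,0,0,0,0,0,0.5],
  [0,0,0,0,0,0,0.5],
  [0,0,0,0,0,0,0.5],
])

```text
time: 22.7
tool_pos: [0.545, -0.0466, 0.0697]
tcp_rot: [-3.006, -0.911, -0.003]
wrist_force: [-9.2, 7.7, 26.8]
width: 0.545
grip_force: 62.8
```

```bash
python3 go.py 0.5438 -0.0485 0.069 0.034;  python3 - <<'E'
from fit import *
a,b=[read_camera("top"),read_camera("side")]
p=[proj(b,[[.544,-.0478,z]]).round(1).tolist() for z in(.102,.108,.114,.121,.133)];print(p)
save("e1.png",np.hstack([cv2.resize(a["color"][220:280,320:380],(400,400),interpolation=2),cv2.resize(b["color"][190:260,318:388],(400,400),interpolation=2)]))
E
```

```text
tool shift mm [-2.   0.9  0.7] turn deg [-0.06 -0.12 31.76] pos [ 0.545  -0.0466  0.0697] t 22.7 w 0.5449908968638972 F [-9.2  7.7 26.8] q6 0.8490824258285282
[[[353.0, 229.1]], [[353.2, 226.6]], [[353.3, 224.2]], [[353.6, 221.3]], [[354.0, 216.4]]]
```

View pics/e1.png

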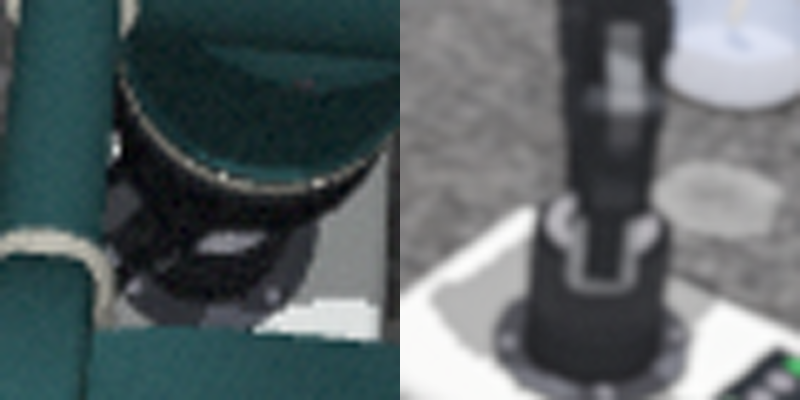

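The height stalled at 0.0697 m while the force rose from 14 to 27 N. The picture shows the collar ring centre near row 230, which fits its top at 102 mm, so the collar is on its hard stop. I hand the job in.

```bash
python3 -c "
from workcell import workorder; print(workorder.finish_job())"
```

```text
the job is handed in; nothing more can be done
None
```

I handed the job in at about 23 s with the gripper still holding the collar pressed on its stop: height stalled at about 27 N, and the ring looked about 12 mm lower. Amber was upright in the pocket and the tongs were back in their stand when last seen, before the turn and press; the hand-in gave no verdict.

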